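# Second diagonal of a chamber lid: an eighth of a turn each

### The job

The sample chamber's lid is being tightened crosswise, a little each pass; one diagonal pair of its bar-headed nuts has had its turn and is slanted, the other pair still points at the lid's centre. With the four-pin T-handle spanner that stands on the first nut of that pair, turn this nut about an eighth of a turn clockwise, then lift the spanner across the lid to the opposite nut and turn that one about an eighth clockwise too. Leave the spanner standing upright over the second nut; turn the nuts only with the spanner and do not touch the chamber with the gripper.

Things in the scene. Friction and masses are not known exactly. Their poses are not given: they have to be found in the camera images.
- chamber: Low round steel chamber, fixed; bright flat lid 200 mm across, top 48 mm above table. Origin: on its axis at table height, z up. Nuts stand on the lid 60 mm from the axis: first at own (x, y) = (-60, 0) mm, opposite one at (+60, 0); those at (0, +-60) are done, slanted, and do not move. A loose iris lies in the middle (to 12 mm above lid); a capped side port reaches 112 mm from the axis.
- wrench: T-handle spanner, 220 g, upright on the lid over the first nut. Origin: axis, at pin-tip level; z up. 4 pins, 8 mm thick, 24 long, at x +-18, y +-15 mm straddle a nut's bar (along own x) with 6 mm play each side: it turns 8-28 deg before the nut follows. Disc 56 mm across on the pins; handle 90 mm along x, 18 thick along y, 74-96 mm above tips: grip across y. Tips rest on the lid when seated.
- nut_first (a joint): Turn (rad) of the first nut, under the spanner: a hub 20 mm across, 18 high, with a round bar 54 mm long, 10 thick, its middle 10 mm above the lid (lift the spanner's tips 20 mm or more above the lid to clear it). 0: bar along the chamber's x, to the lid's centre; grows clockwise from above; stop at 1.57. Starts at 0 to 0.12; friction 0.06 N m, stays where left.
- nut_across (a joint): Turn (rad) of the opposite nut, the same in shape and size as the first: 0 with its bar along the chamber's x, pointing at the lid's centre; grows clockwise seen from above; stop at 1.57. Starts at 0 to 0.12; friction 0.06 N m, stays where left.

How it is judged (in metres and radians):
On the way, in this order (a step that is already met when the one before it is completed fails the run):
1. the first nut has been turned about an eighth (20 to 70 degrees), the opposite one not yet (value of joint nut_first between 0.35 and 1.22 rad and value of joint nut_across below 0.25 rad), for 0.2 s.
2. the opposite nut has been turned about an eighth (20 to 70 degrees) with the spanner over it (value of joint nut_across between 0.35 and 1.22 rad and x of wrench in the frame of chamber between 0.045 and 0.075 m and y of wrench in the frame of chamber between -0.015 and 0.015 m), for 0.2 s.
At the end, for the whole second after the job is handed in: Both nuts of the pair stand turned 20 to 70 degrees clockwise; the spanner stands released and at rest over the opposite nut, within 15 mm of it each way, pin tips within 7 mm of the lid, upright within 10 degrees (all of step 2 and value of joint nut_first between 0.35 and 1.22 rad and z of wrench in the frame of chamber below 0.055 m and angle between wrench's own z axis and vertical below 0.17 rad and linear speed of wrench below 0.02 m/s); the robot touches nothing.
It fails at once if the gripper's fingers touch the chamber or its nuts (more than 3 N) (contact force between the fingers and chamber above 3 N).
It also fails if it takes over 40 s, if anything falls off the work surface, if the arm or the gripper's body presses on something with over 40 N, if the wrist force passes 120 N, or if a joint passes its speed limit or range.

### The arm

A 6-joint arm with a two-finger parallel gripper is mounted at the origin on a cart in front of the work surface, level with it; the furniture and walls round the work are solid. World frame = base frame: x ahead of the robot, y to its left, z up, the work surface at z = 0. Lengths are in mm, angles in rad, forces in N, time in s.
With the tool pointing down it reaches from about 250 to 725 mm from the base axis. Payload 9.7 kg.
Tool frame: the origin (TCP) lies at the very end of the fingers, on their centre line; the grasp point (between the pads) lies arm.hold_point_z behind it (arm.hold_point_z is the distance from the TCP to the grasp point, in mm); z points along the fingers, y is the line along which they close (so a half turn about z gives the same grasp; the last joint's range is limited). The gripper opens to 85 mm and grips with 20 to 120 N. Pads are 22 mm wide; open, the fingers measure 114 mm over their backs; the gripper's body (76 mm by 85 mm) begins 54 mm behind the grasp point. The pads swing forward as they close: fully open they stand 13 mm farther back than shut.
Start: joints at [1.344, 0.087, 0.176, 1.66, 0, 1.571], TCP at [123.671, 535.913, 231.284] pointing down, gripper open.
Joint ranges: [-3.13, 3.13], [-0.85, 1.81], [-1.15, 1.24], [-2.2, 2.28], [-1.44, 1.52], [-3.14, 3.14]. Speed limits (rad/s): [2.22, 2.22, 2.57, 3.14, 3.14, 3.14].

### API

Orientations are given as a unit quaternion [x, y, z, w].
In Python, from cell import arm gives the robot as it stands.
- The arm moves only by the tool move_arm, never from a script. Its argument "steps" is a list of rows, each an object of numbers: "tx", "ty", "tz": the shift along the world's x, y, z as a fraction of full scale; "rx", "ry", "rz": the turn, a rotation vector about the world's x, y, z as a fraction of full scale; "fingers": the gripper's target within -1 to 1 (shut at 1, half-way at 0, fully open at -1). A call has 1 to 12 rows; each row is the pose to reach, as a shift and turn from the pose commanded when the call began, turning the shorter way round; what a row does not reach only later rows make up. Full scale, the value 1, is 80 cm for a shift and 360 degrees for a turn. A row lasts 1/10 s, in which the tool goes at most 50 mm and 8.59 degrees, less where a joint would pass 70% of its speed; a pose out of reach is approached as far as the arm can. A call with a number of a shift or a turn outside -1 to 1 is refused whole. A call with a gripper value outside its range is refused whole. The fingers move at their own pace and stop on an object; "squeeze" is the grip in N (left out, the last holds). Time passes only in rows, so rows that repeat a pose let the fingers close. It gives the time, the measured TCP pose, the force, the opening and the grip force at its end, in the units of the state.
- arm.sense(): the state, without advancing time (a new reading comes with each control period).
- arm.camera(name): name is "side" or "top" or "wrist"; returns a dict with "image" (400x640x3 uint8, red, green, blue), "K" (3x3 intrinsics, pixels), "dist_coeffs" ([k1, k2, p1, p2, k3] as OpenCV has them; the pictures are not rectified), "R" (3x3) and "t" (3): a world point X has camera coordinates R X + t. Camera axes: x right, y down, z forward; pixel columns grow to the right and rows downward; lengths in mm; the calibration is good to about 2 mm. A picture is of the moment at which its call begins. There is no depth.
- arm.sign_off(): hands the job in; it is judged then, once.
The state is a dict: "clock": time; "q": joint angles; "qvel": joint speeds; "joint_efforts": joint torques, N m; "tool_pos": TCP position; "orientation": TCP orientation; "contact_force": force on the tool from outside, world axes, zero at the start; "wrist_torque": the same for the moment, N m; "grip_width": opening from 0.0 (shut) to 1.0 (fully open); "grasp_force": force on a finger pad.
Only numpy, scipy, OpenCV 4.12 (cv2) and the standard library are available. Lean on these libraries where they do the work, as an engineer would, in place of code of your own. Each camera call takes 0.05 s, during which the arm holds its last target. There are 200 camera calls.

## Working session

There is one attempt and no reset: what is moved stays moved. The work goes in short steps, Python scripts to look and compute and a tool call to move; the robot and the scene stay as the last step left them, time stands still between calls to the robot, and variables do not carry over. Pictures are saved under pics/ and viewed, at most 10 in all, crops included, and the job is handed in when it is done.

Besides the shell and the picture viewer there is one more tool, called after ">>>" as a command line: name --argument value ..., lists and objects as JSON in quotes. move_arm: Moves the arm, as the interface text tells. Its arguments: {"type":"object","properties":{"steps":{"type":"array","items":{"type":"object","properties":{"tx":{"type":"number","minimum":-1,"maximum":1},"ty":{"type":"number","minimum":-1,"maximum":1},"tz":{"type":"number","minimum":-1,"maximum":1},"rx":{"type":"number","minimum":-1,"maximum":1},"ry":{"type":"number","minimum":-1,"maximum":1},"rz":{"type":"number","minimum":-1,"maximum":1},"fingers":{"type":"number"}}}},"squeeze":{"type":"number"}},"required":["steps"]}

```bash
mkdir -p pics; python3 - <<'E'
from cell import arm
import cv2,numpy as np
print(arm.hold_point_z, arm.sense())
for n in ("top","side"):
    c=arm.camera(n); cv2.imwrite(f"pics/{n}0.png",c["image"][:,:,::-1]); print(n,c["K"],c["dist_coeffs"],c["R"],c["t"])
E
```

```text
18.700000000000003 {'clock': 0.0, 'q': array([ 1.34398529e+00,  8.74468918e-02,  1.75145992e-01,  1.65979780e+00,
       -1.55547428e-05,  1.57077811e+00]), 'qvel': array([-0.00113966,  0.00056662, -0.00142192, -0.00056265,  0.00124613,
        0.00112222]), 'joint_efforts': array([ 6.14519831e-05, -5.20388496e+01,  4.64806259e+01,  1.63683062e-02,
       -4.38939799e-05, -6.66368933e-06]), 'tool_pos': array([123.63294754, 535.69326571, 230.59640084]), 'orientation': array([ 1.13153511e-01,  9.93577304e-01, -6.47883969e-04, -6.59685417e-05]), 'contact_force': array([-0.74507664, -0.11998855, -0.13752951]), 'wrist_torque': array([ 0.01265045, -0.01696508,  0.04532828]), 'grasp_force': 0.0, 'grip_width': 0.9983663282315737}
top [[470.15621365   0.         323.16983289]
 [  0.         470.15621365 208.08284227]
 [  0.           0.           1.        ]] [-0.01026777  0.          0.          0.          0.        ] [[ 0.0644917  -0.99791733 -0.00135075]
 [-0.97487696 -0.06271338 -0.21373335]
 [ 0.2132035   0.01510084 -0.9768911 ]] [-297.77405062  520.02958571  790.05515745]
side [[397.53617526   0.         317.30992135]
 [  0.         397.53617526 198.56760767]
 [  0.           0.           1.        ]] [-0.09874312  0.          0.          0.          0.        ] [[-0.99840365 -0.05165767 -0.0228393 ]
 [-0.00186821  0.43435067 -0.90074192]
 [ 0.05645049 -0.89926135 -0.4337538 ]] [509.14798089 178.98275801 626.9295764 ]
```

View pics/top0.png

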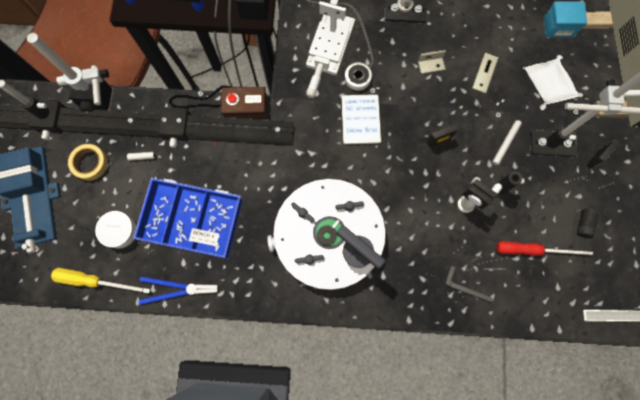

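View pics/side0.png

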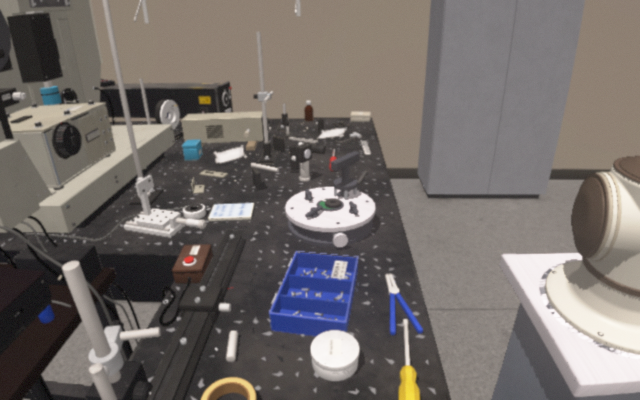

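Top: white lid centred near (330,233), iris at (328,233), spanner handle running (335,225)–(383,265), opposite nut at (302,212), slanted nuts at (350,206) and (310,260). Side: lid at (330,209), spanner at (347,165). Next I locate the lid and take a wrist picture.

```bash
cat > h.py <<'E'
from cell import arm
import cv2,numpy as np
def rays(c,px):
    p=cv2.undistortPoints(np.array(px,float).reshape(-1,1,2),c["K"],c["dist_coeffs"]).reshape(-1,2)
    d=np.c_[p,np.ones(len(p))]@c["R"]; return -c["R"].T@c["t"], d/np.linalg.norm(d,axis=1)[:,None]
def plane(c,px,z):
    o,d=rays(c,px); return o+d*((z-o[2])/d[:,2])[:,None]
def proj(c,X):
    return cv2.projectPoints(np.array(X,float).reshape(-1,1,3),cv2.Rodrigues(c["R"])[0],c["t"],c["K"],c["dist_coeffs"])[0].reshape(-1,2)
def meet(c1,p1,c2,p2):
    o1,d1=rays(c1,[p1]);o2,d2=rays(c2,[p2]);A=np.c_[d1[0],-d2[0]]
    s=np.linalg.lstsq(A,o2-o1,rcond=None)[0];a=o1+s[0]*d1[0];b=o2+s[1]*d2[0]
    return (a+b)/2,np.linalg.norm(a-b)
def lid(c,lo=170):
    g=c["image"].min(2); m=(g>lo).astype(np.uint8)
    cs,_=cv2.findContours(m,cv2.RETR_EXTERNAL,cv2.CHAIN_APPROX_NONE)
    k=cv2.convexHull(max(cs,key=cv2.contourArea)); 
    return k.reshape(-1,2).astype(float)
def circ(P):
    A=np.c_[2*P[:,:2],np.ones(len(P))];s=np.linalg.lstsq(A,(P[:,:2]**2).sum(1),rcond=None)[0]
    r=np.sqrt(s[2]+s[0]**2+s[1]**2); return s[:2],r,np.abs(np.linalg.norm(P[:,:2]-s[:2],axis=1)-r).max()
E
python3 - <<'E'
from h import *
for n in ("top","side"):
    c=arm.camera(n); print(n,circ(plane(c,lid(c),48)))
    if n=="top": print(plane(c,[(302,212)],58),plane(c,[(335,225),(382,264)],140))
    s=cv2.resize(c["image"][150:310,220:440] if n=="top" else c["image"][130:260,260:400],None,fx=3.5,fy=3.5,interpolation=2)
    cv2.imwrite(f"pics/{n}c.png",s[:,:,::-1])
c=arm.camera("wrist"); cv2.imwrite("pics/w0.png",c["image"][:,:,::-1]); print(c["K"],c["R"],c["t"],-c["R"].T@c["t"])
E
```

```text
top (array([ 495.62547853, -274.82195547]), np.float64(100.7509372195492), np.float64(8.264582441644677))
[[ 528.07360184 -226.32821627   58.        ]] [[ 493.28206681 -285.72195365  140.        ]
 [ 435.71839023 -363.33111786  140.        ]]
side (array([140.978649  ,  58.06872036]), np.float64(148.76731628117918), np.float64(32.39210536513225))
[[354.68237773   0.         320.80362009]
 [  0.         354.68237773 193.4848742 ]
 [  0.           0.           1.        ]] [[ 0.22572745  0.97418996 -0.00102112]
 [ 0.9311898  -0.21545576  0.29404826]
 [ 0.28623886 -0.06732562 -0.95579003]] [-549.56418286  -38.63347206  378.79170563] [ 51.60191248 552.55849281 372.84426662]
```

View pics/w0.png

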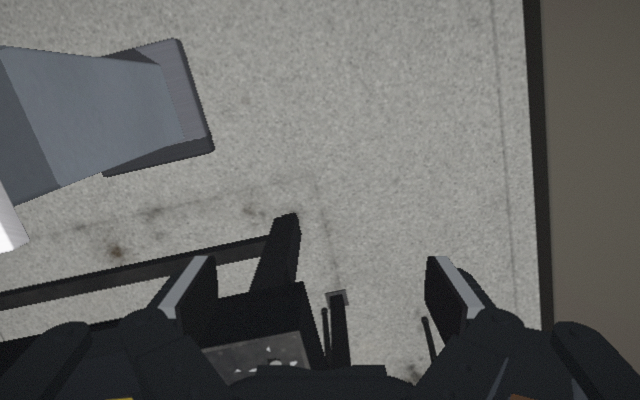

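The wrist view shows only the floor, so the arm has to go over the chamber, which is near (494,-274).

>>> move_arm --steps '[{"tx":0.225,"ty":-0.506,"tz":0.08,"rz":-0.16,"fingers":-1},{"tx":0.225,"ty":-0.506,"tz":0.08,"rz":-0.16},{"tx":0.225,"ty":-0.506,"tz":0.08,"rz":-0.16},{"tx":0.225,"ty":-0.506,"tz":0.08,"rz":-0.16},{"tx":0.225,"ty":-0.506,"tz":0.08,"rz":-0.16},{"tx":0.225,"ty":-0.506,"tz":0.08,"rz":-0.16},{"tx":0.225,"ty":-0.506,"tz":0.08,"rz":-0.16},{"tx":0.225,"ty":-0.506,"tz":0.08,"rz":-0.16},{"tx":0.225,"ty":-0.506,"tz":0.08,"rz":-0.16},{"tx":0.225,"ty":-0.506,"tz":0.08,"rz":-0.16}]'

```text
invalid input
```

>>> move_arm --steps '[{"tx":0.22,"ty":-0.5,"rz":-0.154},{"tx":0.22,"ty":-0.5,"rz":-0.154},{"tx":0.22,"ty":-0.5,"rz":-0.154},{"tx":0.22,"ty":-0.5,"rz":-0.154},{"tx":0.22,"ty":-0.5,"rz":-0.154},{"tx":0.22,"ty":-0.5,"rz":-0.154},{"tx":0.22,"ty":-0.5,"rz":-0.154},{"tx":0.22,"ty":-0.5,"rz":-0.154},{"tx":0.22,"ty":-0.5,"rz":-0.154},{"tx":0.22,"ty":-0.5,"rz":-0.154},{"tx":0.22,"ty":-0.5,"rz":-0.154}]'

```text
invalid input
```

```bash
python3 - <<'E'
from h import *
c=arm.camera("wrist"); cv2.imwrite("pics/w1.png",c["image"][:,:,::-1]); np.save("w1.npy",c,allow_pickle=True)
s=arm.sense(); print(s["clock"],s["tool_pos"],s["orientation"])
E
```

```text
0.3 [123.65453022 535.8398971  231.04834193] [ 1.13172471e-01  9.93575333e-01 -2.21628077e-04 -2.26566510e-05]
```

View pics/w1.png

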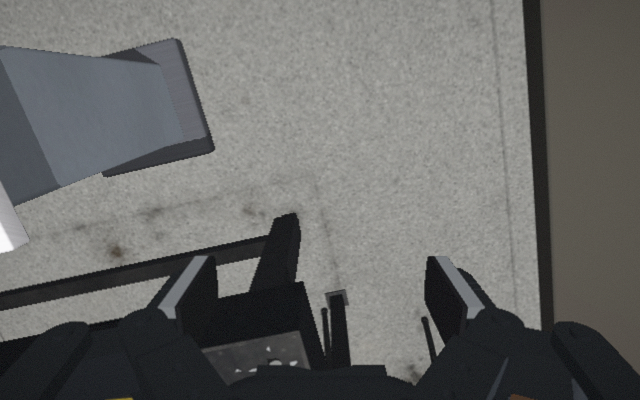

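The moves were refused and the picture is unchanged. I'll retry with every field given in each row.

>>> move_arm --steps '[{"tx":0.225,"ty":-0.506,"tz":0.08,"rx":0,"ry":0,"rz":-0.16,"fingers":-1},{"tx":0.225,"ty":-0.506,"tz":0.08,"rx":0,"ry":0,"rz":-0.16,"fingers":-1},{"tx":0.225,"ty":-0.506,"tz":0.08,"rx":0,"ry":0,"rz":-0.16,"fingers":-1},{"tx":0.225,"ty":-0.506,"tz":0.08,"rx":0,"ry":0,"rz":-0.16,"fingers":-1},{"tx":0.225,"ty":-0.506,"tz":0.08,"rx":0,"ry":0,"rz":-0.16,"fingers":-1},{"tx":0.225,"ty":-0.506,"tz":0.08,"rx":0,"ry":0,"rz":-0.16,"fingers":-1},{"tx":0.225,"ty":-0.506,"tz":0.08,"rx":0,"ry":0,"rz":-0.16,"fingers":-1},{"tx":0.225,"ty":-0.506,"tz":0.08,"rx":0,"ry":0,"rz":-0.16,"fingers":-1},{"tx":0.225,"ty":-0.506,"tz":0.08,"rx":0,"ry":0,"rz":-0.16,"fingers":-1},{"tx":0.225,"ty":-0.506,"tz":0.08,"rx":0,"ry":0,"rz":-0.16,"fingers":-1}]' --squeeze 60

```text
clock: 1.3
tool_pos: [305.4, 126.5, 296.3]
orientation: [0.582, 0.813, 0.001, 0.001]
contact_force: [0.1, 0.4, 0.1]
grip_width: 1.001
grasp_force: 0.0
```

>>> move_arm --steps '[{"tx":0.22,"ty":-0.5,"tz":0,"rx":0,"ry":0,"rz":-0.154,"fingers":-1},{"tx":0.22,"ty":-0.5,"tz":0,"rx":0,"ry":0,"rz":-0.154,"fingers":-1},{"tx":0.22,"ty":-0.5,"tz":0,"rx":0,"ry":0,"rz":-0.154,"fingers":-1},{"tx":0.22,"ty":-0.5,"tz":0,"rx":0,"ry":0,"rz":-0.154,"fingers":-1},{"tx":0.22,"ty":-0.5,"tz":0,"rx":0,"ry":0,"rz":-0.154,"fingers":-1},{"tx":0.22,"ty":-0.5,"tz":0,"rx":0,"ry":0,"rz":-0.154,"fingers":-1},{"tx":0.22,"ty":-0.5,"tz":0,"rx":0,"ry":0,"rz":-0.154,"fingers":-1},{"tx":0.22,"ty":-0.5,"tz":0,"rx":0,"ry":0,"rz":-0.154,"fingers":-1},{"tx":0.22,"ty":-0.5,"tz":0,"rx":0,"ry":0,"rz":-0.154,"fingers":-1},{"tx":0.22,"ty":-0.5,"tz":0,"rx":0,"ry":0,"rz":-0.154,"fingers":-1}]'

```text
clock: 2.3
tool_pos: [481.1, -271.6, 292.6]
orientation: [0.892, 0.453, -0.001, -0.001]
contact_force: [0.6, 0.0, -1.4]
grip_width: 1.001
grasp_force: 0.0
```

```bash
python3 - <<'E'
from h import *
c=arm.camera("wrist"); cv2.imwrite("pics/w2.png",c["image"][:,:,::-1]); np.save("w2.npy",c,allow_pickle=True)
s=arm.sense(); print(s["clock"],s["tool_pos"],s["orientation"],s["q"])
E
```

```text
2.35 [ 480.40840516 -269.78581532  293.43818453] [ 8.91500939e-01  4.53016466e-01 -7.56642299e-04 -1.25849521e-03] [-5.11759484e-01  1.26735038e-01  3.41839421e-01  1.78883427e+00
  1.39650129e-04  1.68953983e+00]
```

View pics/w2.png

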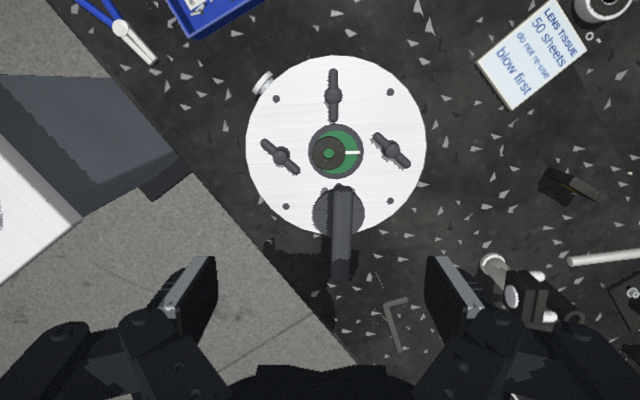

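Wrist view: lid spans (246..427, 56..233), opposite nut at (333,95) with its bar nearly vertical, disc at (338,210), handle from (341,187) to (341,280). I'll enlarge it together with the top view to read exact handle corners.

```bash
python3 - <<'E'
from h import *
w=np.load("w2.npy",allow_pickle=True).item(); t=arm.camera("top"); np.save("t.npy",t,allow_pickle=True)
a=cv2.resize(w["image"][170:290,290:390],None,fx=5,fy=5,interpolation=cv2.INTER_CUBIC)
b=cv2.resize(t["image"][205:280,320:395],None,fx=5,fy=5,interpolation=cv2.INTER_CUBIC)
a=np.clip(a*1.8,0,255);b=np.clip(b*1.8,0,255)
im=np.zeros((600,800,3));im[:,:400]=a[:,50:450];im[:375,420:795]=b
cv2.imwrite("pics/cmp.png",im[:,:,::-1])
m=(w["image"].min(2)>150).astype(np.uint8)
cs,_=cv2.findContours(m,0,cv2.CHAIN_APPROX_NONE);k=max(cs,key=cv2.contourArea).reshape(-1,2).astype(float)
P=plane(w,k,48)
for i in range(6): 
    C,r,e=circ(P);d=np.abs(np.linalg.norm(P[:,:2]-C,axis=1)-r); P=P[d<max(0.7,np.percentile(d,85))] if i<5 else P
print("lid",C,r,e,len(P),len(k))
# across nut: dark blob
roi=np.zeros_like(m);roi[60:125,305:365]=1
n=((w["image"].max(2)<110)&(roi>0)).astype(np.uint8)
N=plane(w,np.argwhere(n)[:,::-1],58)[:,:2];mu=N.mean(0);v=np.linalg.svd(N-mu,full_matrices=False)[2][0]
print("nut",mu,np.degrees(np.arctan2(v[1],v[0])),len(N),"dir from C",np.degrees(np.arctan2(*(mu-C)[::-1])),np.linalg.norm(mu-C))
for nm,q in(("l",(280,156)),("r",(392,151))):
    x0,y0=q;n=np.zeros_like(m);n[y0-25:y0+25,x0-25:x0+25]=(w["image"].max(2)<110)[y0-25:y0+25,x0-25:x0+25]
    N=plane(w,np.argwhere(n)[:,::-1],58)[:,:2];print(nm,N.mean(0),np.linalg.norm(N.mean(0)-C),np.degrees(np.arctan2(*(N.mean(0)-C)[::-1])))
E
```

```text
lid [ 497.18284239 -276.93607622] 98.4930821634041 0.6910123837953961 394 629
nut [ 529.00919387 -227.44271452] 54.6913167811125 579 dir from C 57.25724625935305 58.843092210146885
l [ 447.13794798 -244.7297    ] 59.51253754589952 147.23670578691687
r [ 546.742682   -309.51561478] 59.30939247193085 -33.320031371734494[ WARN:0@0.590] global loadsave.cpp:1063 imwrite_ Unsupported depth image for selected encoder is fallbacked to CV_8U.
```

View pics/cmp.png

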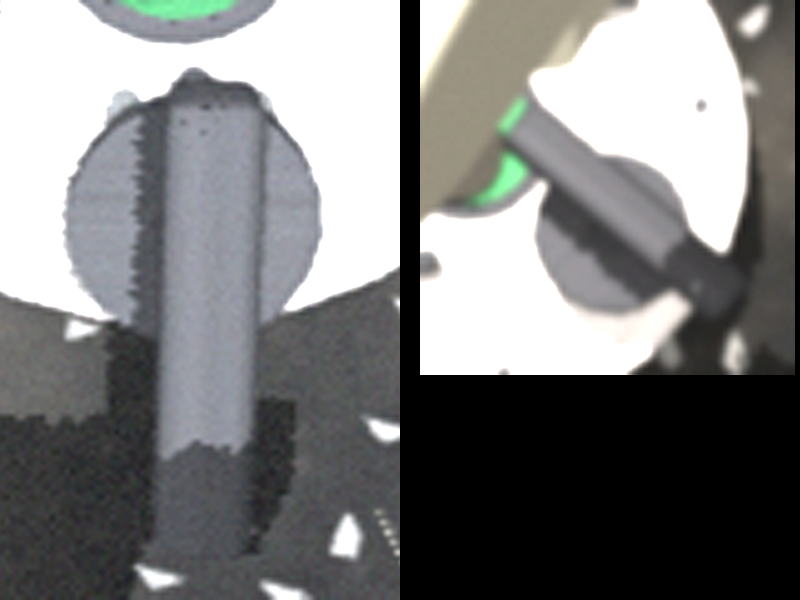

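Handle top-face corners, wrist: (333.6,190.6), (352.4,190.6), (331,280.6), (349.4,280.6). Top view: inner end middle ≈(339.3,226.5), outer end middle ≈(380.2,264.6). In the top view the arm hides part of the lid but not the handle.

```bash
python3 - <<'E'
from h import *
w=np.load("w2.npy",allow_pickle=True).item(); t=np.load("t.npy",allow_pickle=True).item()
for c in (w,t): print(-c["R"].T@c["t"])
print(meet(w,(343,190.6),t,(339.3,226.5)),meet(w,(340.2,280.6),t,(380.2,264.6)))
Q=plane(w,[(343,190.6),(340.2,280.6)],144);d=Q[0]-Q[1];print(Q,Q.mean(0),np.linalg.norm(d),np.degrees(np.arctan2(d[1],d[0])))
C=np.array([497.1,-277]);u=np.array([np.cos(np.radians(57.1)),np.sin(np.radians(57.1))]);print("first",C-60*u,"across",C+60*u)
# disc
k=[(300+x/5,170+y/5) for x,y in [(68,215),(80,165),(105,125),(320,215),(310,165),(285,125),(295,295),(85,285)]]
for z in(72,80): print("disc",circ(plane(w,k,z)))
s=arm.sense();print(s["tool_pos"],s["orientation"],C-60*u-s["tool_pos"][:2])
from scipy.spatial.transform import Rotation as R
y=R.from_quat(s["orientation"]).as_matrix();print(y)
E
```

```text
[ 526.7058518  -211.49730595  434.49087768]
[ 357.72628866 -276.47156684  882.54330329]
(array([ 490.28418217, -292.42682578,  144.52179384]), np.float64(0.5735847262844156)) (array([ 435.79681461, -361.74166641,  141.68264873]), np.float64(3.876240728399412))
[[ 490.04050132 -292.34362377  144.        ]
 [ 437.76335391 -362.05511415  144.        ]] [ 463.90192762 -327.19936896  144.        ] 87.13548090219753 53.133506021402475
first [ 464.509533   -327.37719187] across [ 529.690467   -226.62280813]
disc (array([ 462.14450581, -331.21428946]), np.float64(28.136553711254187), np.float64(0.7688662653319831))
disc (array([ 463.56934378, -328.57219299]), np.float64(27.515593451156278), np.float64(0.7518977552413233))
[ 479.97883474 -268.69436575  294.35365451] [ 8.91273042e-01  4.53466001e-01 -4.28892872e-04 -8.75026912e-04] [-15.46930174 -58.68282612]
[[ 5.88736803e-01  8.08323295e-01 -1.55811122e-03]
 [ 8.08324796e-01 -5.88735640e-01  1.17079912e-03]
 [ 2.90685994e-05 -1.94875247e-03 -9.99998101e-01]]
```

>>> move_arm --steps '[{"tx":-0.02,"ty":-0.0735,"tz":-0.05,"rx":0,"ry":0,"rz":-0.002,"fingers":-1},{"tx":-0.02,"ty":-0.0735,"tz":-0.1,"rx":0,"ry":0,"rz":-0.002,"fingers":-1},{"tx":-0.02,"ty":-0.0735,"tz":-0.1,"rx":0,"ry":0,"rz":-0.002,"fingers":-1},{"tx":-0.02,"ty":-0.0735,"tz":-0.15,"rx":0,"ry":0,"rz":-0.002,"fingers":-1},{"tx":-0.02,"ty":-0.0735,"tz":-0.2,"rx":0,"ry":0,"rz":-0.002,"fingers":-1},{"tx":-0.02,"ty":-0.0735,"tz":-0.226,"rx":0,"ry":0,"rz":-0.002,"fingers":-1},{"tx":-0.02,"ty":-0.0735,"tz":-0.226,"rx":0,"ry":0,"rz":-0.002,"fingers":-1},{"tx":-0.02,"ty":-0.0735,"tz":-0.226,"rx":0,"ry":0,"rz":-0.002,"fingers":-1}]'

```text
clock: 3.2
tool_pos: [464.5, -326.8, 116.9]
orientation: [0.894, 0.449, 0.001, 0.001]
contact_force: [0.3, 0.3, 0.2]
grip_width: 1.001
grasp_force: 0.0
```

>>> move_arm --squeeze 60 --steps '[{"tx":0,"ty":0,"tz":0,"rx":0,"ry":0,"rz":0,"fingers":1},{"tx":0,"ty":0,"tz":0,"rx":0,"ry":0,"rz":0,"fingers":1},{"tx":0,"ty":0,"tz":0,"rx":0,"ry":0,"rz":0,"fingers":1},{"tx":0,"ty":0,"tz":0,"rx":0,"ry":0,"rz":0,"fingers":1},{"tx":0,"ty":0,"tz":0,"rx":0,"ry":0,"rz":0,"fingers":1},{"tx":0,"ty":0,"tz":0,"rx":0,"ry":0,"rz":0,"fingers":1},{"tx":0,"ty":0,"tz":0,"rx":0,"ry":0,"rz":0,"fingers":1},{"tx":0,"ty":0,"tz":0,"rx":0,"ry":0,"rz":0,"fingers":1}]'

```text
clock: 4.0
tool_pos: [463.9, -327.9, 114.8]
orientation: [0.894, 0.448, 0.0, 0.0]
contact_force: [1.1, -0.3, 3.1]
grip_width: 0.196
grasp_force: 60.9
```

```bash
python3 - <<'E'
from h import *
s=arm.sense(); print(s)
E
```

```text
{'clock': 4.0, 'q': array([-6.15272011e-01,  1.16268251e-01, -1.70864190e-02,  1.43675268e+00,
       -1.91635816e-05,  1.59710041e+00]), 'qvel': array([-0.00160744,  0.00121886,  0.00079205, -0.00025688, -0.00143117,
       -0.0002872 ]), 'joint_efforts': array([ 3.21767363e-02, -5.24892962e+01,  4.48673093e+01,  5.04530221e-01,
        2.50415539e-02, -2.75424012e-03]), 'tool_pos': array([ 463.854396  , -327.85678607,  114.76373402]), 'orientation': array([8.93996278e-01, 4.48074253e-01, 1.53952219e-04, 3.08321241e-04]), 'contact_force': array([ 1.10793895, -0.2812048 ,  3.09230154]), 'wrist_torque': array([-0.23420573, -0.19459195, -0.03597474]), 'grasp_force': 60.93545027542859, 'grip_width': 0.19634094517177605}
```

Handle gripped (18 mm opening, 61 N). Now turn 60° clockwise, allowing for about 18° of play.

>>> move_arm --steps '[{"tx":0,"ty":0,"tz":0,"rx":0,"ry":0,"rz":-0.015,"fingers":1},{"tx":0,"ty":0,"tz":0,"rx":0,"ry":0,"rz":-0.03,"fingers":1},{"tx":0,"ty":0,"tz":0,"rx":0,"ry":0,"rz":-0.045,"fingers":1},{"tx":0,"ty":0,"tz":0,"rx":0,"ry":0,"rz":-0.06,"fingers":1},{"tx":0,"ty":0,"tz":0,"rx":0,"ry":0,"rz":-0.075,"fingers":1},{"tx":0,"ty":0,"tz":0,"rx":0,"ry":0,"rz":-0.09,"fingers":1},{"tx":0,"ty":0,"tz":0,"rx":0,"ry":0,"rz":-0.105,"fingers":1},{"tx":0,"ty":0,"tz":0,"rx":0,"ry":0,"rz":-0.12,"fingers":1},{"tx":0,"ty":0,"tz":0,"rx":0,"ry":0,"rz":-0.135,"fingers":1},{"tx":0,"ty":0,"tz":0,"rx":0,"ry":0,"rz":-0.15,"fingers":1},{"tx":0,"ty":0,"tz":0,"rx":0,"ry":0,"rz":-0.167,"fingers":1},{"tx":0,"ty":0,"tz":0,"rx":0,"ry":0,"rz":-0.167,"fingers":1}]'

```text
clock: 5.2
tool_pos: [463.7, -328.0, 114.8]
orientation: [0.998, -0.061, 0.0, 0.0]
contact_force: [0.8, -0.7, 3.2]
grip_width: 0.2
grasp_force: 61.1
```

>>> move_arm --steps '[{"tx":0,"ty":0,"tz":0,"rx":0,"ry":0,"rz":0,"fingers":1},{"tx":0,"ty":0,"tz":0,"rx":0,"ry":0,"rz":0,"fingers":1},{"tx":0,"ty":0,"tz":0,"rx":0,"ry":0,"rz":0.02,"fingers":1},{"tx":0,"ty":0,"tz":0,"rx":0,"ry":0,"rz":0.042,"fingers":1},{"tx":0,"ty":0,"tz":0,"rx":0,"ry":0,"rz":0.042,"fingers":1},{"tx":0,"ty":0,"tz":0,"rx":0,"ry":0,"rz":0.042,"fingers":1}]'

```text
clock: 5.8
tool_pos: [463.7, -327.5, 114.7]
orientation: [0.997, 0.073, 0.0, -0.0]
contact_force: [-0.2, -0.9, 5.2]
grip_width: 0.199
grasp_force: 61.4
```

```bash
python3 - <<'E'
from h import *
s=arm.sense(); print(s)
E
```

```text
{'clock': 5.8, 'q': array([-6.15172971e-01,  1.16156499e-01, -1.73026153e-02,  1.43732597e+00,
        2.73035642e-04,  2.38027709e+00]), 'qvel': array([ 0.00075267, -0.00090667,  0.00107847, -0.00112927, -0.00102515,
        0.00992756]), 'joint_efforts': array([  0.06067588, -51.38323188,  44.23118591,   0.06305077,
         0.14297445,  -0.07970059]), 'tool_pos': array([ 463.65639573, -327.54601331,  114.71488059]), 'orientation': array([ 9.97331471e-01,  7.30062866e-02,  9.10546906e-05, -1.01871232e-04]), 'contact_force': array([-0.16614584, -0.94631925,  5.21876454]), 'wrist_torque': array([-0.11257663,  0.04339237,  0.09295036]), 'grasp_force': 61.355207056039944, 'grip_width': 0.1988449835139618}
```

>>> move_arm --steps '[{"tx":0,"ty":0,"tz":0.015,"rx":0,"ry":0,"rz":0,"fingers":1},{"tx":0,"ty":0,"tz":0.03,"rx":0,"ry":0,"rz":0,"fingers":1},{"tx":0,"ty":0,"tz":0.05,"rx":0,"ry":0,"rz":0,"fingers":1},{"tx":0,"ty":0,"tz":0.05,"rx":0,"ry":0,"rz":0,"fingers":1},{"tx":0.02,"ty":0.031,"tz":0.05,"rx":0,"ry":0,"rz":0.03,"fingers":1},{"tx":0.041,"ty":0.063,"tz":0.05,"rx":0,"ry":0,"rz":0.05,"fingers":1},{"tx":0.061,"ty":0.094,"tz":0.05,"rx":0,"ry":0,"rz":0.07,"fingers":1},{"tx":0.082,"ty":0.126,"tz":0.05,"rx":0,"ry":0,"rz":0.09,"fingers":1},{"tx":0.082,"ty":0.126,"tz":0.05,"rx":0,"ry":0,"rz":0.11,"fingers":1},{"tx":0.082,"ty":0.126,"tz":0.05,"rx":0,"ry":0,"rz":0.129,"fingers":1},{"tx":0.082,"ty":0.126,"tz":0.05,"rx":0,"ry":0,"rz":0.129,"fingers":1},{"tx":0.082,"ty":0.126,"tz":0.05,"rx":0,"ry":0,"rz":0.129,"fingers":1}]'

```text
clock: 7.0
tool_pos: [529.1, -226.9, 154.2]
orientation: [0.889, 0.458, -0.0, -0.0]
contact_force: [-0.0, 0.2, -3.1]
grip_width: 0.201
grasp_force: 60.3
```

```bash
python3 - <<'E'
from h import *
s=arm.sense(); print(s["tool_pos"],s["orientation"],s["contact_force"])
im=np.zeros((560,800,3),np.uint8)
for i,(n,(x0,y0,x1,y1),f) in enumerate((("top",(260,170,400,300),2.8),("side",(270,100,400,260),3))):
    c=arm.camera(n); np.save(n+"3.npy",c,allow_pickle=True)
    a=cv2.resize(c["image"][y0:y1,x0:x1],None,fx=f,fy=f,interpolation=2); im[:a.shape[0],i*400:i*400+a.shape[1]]=a
    print(n,proj(c,[(464.5,-327.4,58),(529.7,-226.6,58)]))
cv2.imwrite("pics/cmp3.png",im[:,:,::-1])
E
```

```text
[ 529.12780814 -226.86556524  154.16348771] [ 8.89041043e-01  4.57827425e-01 -1.44561767e-04 -2.28360769e-04] [-0.0060915   0.20362573 -3.12395683]
top [[356.58653598 250.88049912]
 [302.21837089 211.12355565]]
side [[343.57755522 191.53111741]
 [312.873035   211.56892336]]
```

View pics/cmp3.png

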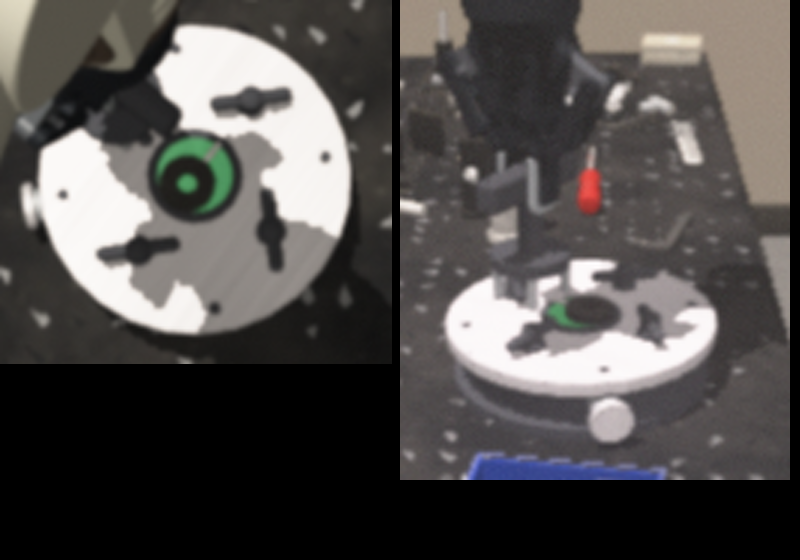

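Top crop: the first nut at (270,227) is now slanted by roughly 45°, and the spanner hangs over the opposite nut. Side crop: it is upright. Lowering, then turning.

>>> move_arm --steps '[{"tx":0,"ty":0,"tz":-0.015,"rx":0,"ry":0,"rz":0,"fingers":1},{"tx":0,"ty":0,"tz":-0.025,"rx":0,"ry":0,"rz":0,"fingers":1},{"tx":0,"ty":0,"tz":-0.035,"rx":0,"ry":0,"rz":0,"fingers":1},{"tx":0,"ty":0,"tz":-0.043,"rx":0,"ry":0,"rz":0,"fingers":1},{"tx":0,"ty":0,"tz":-0.0495,"rx":0,"ry":0,"rz":0,"fingers":1},{"tx":0,"ty":0,"tz":-0.0495,"rx":0,"ry":0,"rz":0,"fingers":1},{"tx":0,"ty":0,"tz":-0.0495,"rx":0,"ry":0,"rz":0,"fingers":1}]'

```text
clock: 7.8
tool_pos: [529.4, -226.9, 115.0]
orientation: [0.888, 0.459, 0.0, 0.0]
contact_force: [-0.3, 0.4, -1.0]
grip_width: 0.198
grasp_force: 60.5
```

>>> move_arm --steps '[{"tx":0,"ty":0,"tz":0,"rx":0,"ry":0,"rz":-0.015,"fingers":1},{"tx":0,"ty":0,"tz":0,"rx":0,"ry":0,"rz":-0.03,"fingers":1},{"tx":0,"ty":0,"tz":0,"rx":0,"ry":0,"rz":-0.045,"fingers":1},{"tx":0,"ty":0,"tz":0,"rx":0,"ry":0,"rz":-0.06,"fingers":1},{"tx":0,"ty":0,"tz":0,"rx":0,"ry":0,"rz":-0.075,"fingers":1},{"tx":0,"ty":0,"tz":0,"rx":0,"ry":0,"rz":-0.09,"fingers":1},{"tx":0,"ty":0,"tz":0,"rx":0,"ry":0,"rz":-0.105,"fingers":1},{"tx":0,"ty":0,"tz":0,"rx":0,"ry":0,"rz":-0.12,"fingers":1},{"tx":0,"ty":0,"tz":0,"rx":0,"ry":0,"rz":-0.135,"fingers":1},{"tx":0,"ty":0,"tz":0,"rx":0,"ry":0,"rz":-0.15,"fingers":1},{"tx":0,"ty":0,"tz":0,"rx":0,"ry":0,"rz":-0.172,"fingers":1},{"tx":0,"ty":0,"tz":0,"rx":0,"ry":0,"rz":-0.172,"fingers":1}]'

```text
clock: 9.0
tool_pos: [529.3, -227.2, 114.9]
orientation: [0.998, -0.064, 0.0, 0.0]
contact_force: [-0.3, -1.0, -1.3]
grip_width: 0.201
grasp_force: 60.5
```

>>> move_arm --steps '[{"tx":0,"ty":0,"tz":0,"rx":0,"ry":0,"rz":0,"fingers":1},{"tx":0,"ty":0,"tz":0,"rx":0,"ry":0,"rz":0,"fingers":1},{"tx":0,"ty":0,"tz":0,"rx":0,"ry":0,"rz":0,"fingers":1},{"tx":0,"ty":0,"tz":0,"rx":0,"ry":0,"rz":0.01,"fingers":1},{"tx":0,"ty":0,"tz":0,"rx":0,"ry":0,"rz":0.02,"fingers":1},{"tx":0,"ty":0,"tz":0,"rx":0,"ry":0,"rz":0.02,"fingers":1},{"tx":0,"ty":0,"tz":0,"rx":0,"ry":0,"rz":0.02,"fingers":1}]'

```text
clock: 9.7
tool_pos: [529.4, -226.7, 114.9]
orientation: [1.0, -0.001, 0.0, -0.0]
contact_force: [0.2, -0.7, -0.0]
grip_width: 0.201
grasp_force: 60.5
```

```bash
python3 - <<'E'
from h import *
s=arm.sense(); print(s["tool_pos"],s["orientation"],s["contact_force"],s["q"])
c=arm.camera("side"); b=arm.camera("wrist")
im=np.zeros((560,800,3),np.uint8)
a=cv2.resize(c["image"][100:260,270:400],None,fx=3,fy=3,interpolation=2); im[:480,:390]=a
a=cv2.resize(b["image"],(400,250)); im[:250,400:]=a
cv2.imwrite("pics/s4.png",im[:,:,::-1])
E
```

```text
[ 529.39818371 -226.72406136  114.94529772] [ 9.99999666e-01 -7.93002103e-04  1.49961600e-04 -1.31062249e-04] [ 0.16231135 -0.68184277 -0.03001062] [-4.04812653e-01  1.35529198e-01  4.48199535e-03  1.43957639e+00
  3.58925459e-04  2.73836604e+00]
```

View pics/s4.png

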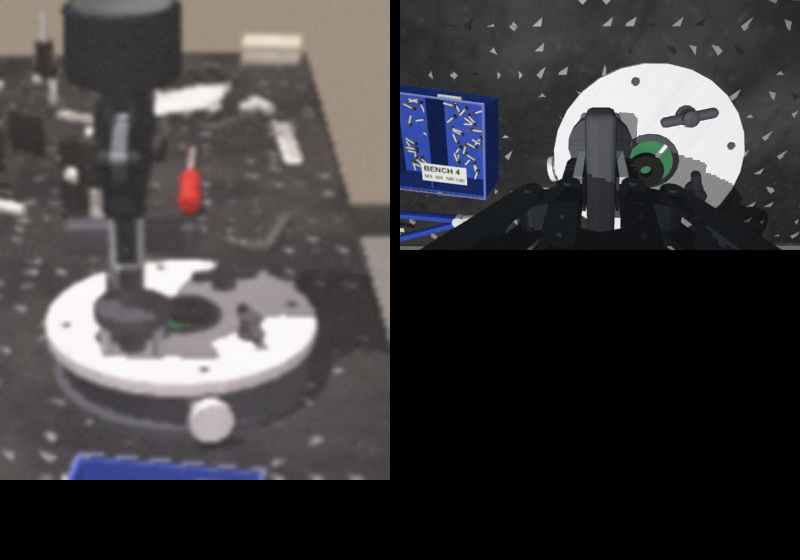

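The spanner is seated over the opposite nut, upright, and turned with its handle vertical in the wrist view at (600,155). Release and retreat upward.

>>> move_arm --steps '[{"tx":0,"ty":0,"tz":0,"rx":0,"ry":0,"rz":0,"fingers":-1},{"tx":0,"ty":0,"tz":0,"rx":0,"ry":0,"rz":0,"fingers":-1},{"tx":0,"ty":0,"tz":0,"rx":0,"ry":0,"rz":0,"fingers":-1},{"tx":0,"ty":0,"tz":0,"rx":0,"ry":0,"rz":0,"fingers":-1},{"tx":0,"ty":0,"tz":0,"rx":0,"ry":0,"rz":0,"fingers":-1},{"tx":0,"ty":0,"tz":0,"rx":0,"ry":0,"rz":0,"fingers":-1},{"tx":0,"ty":0,"tz":0.04,"rx":0,"ry":0,"rz":0,"fingers":-1},{"tx":0,"ty":0,"tz":0.1,"rx":0,"ry":0,"rz":0,"fingers":-1},{"tx":0,"ty":0,"tz":0.16,"rx":0,"ry":0,"rz":0,"fingers":-1},{"tx":-0.1,"ty":0,"tz":0.2,"rx":0,"ry":0,"rz":0,"fingers":-1},{"tx":-0.1,"ty":0,"tz":0.2,"rx":0,"ry":0,"rz":0,"fingers":-1},{"tx":-0.1,"ty":0,"tz":0.2,"rx":0,"ry":0,"rz":0,"fingers":-1}]'

```text
clock: 11.0
tool_pos: [447.2, -227.2, 278.4]
orientation: [1.0, -0.001, 0.002, 0.001]
contact_force: [0.2, 0.7, -0.3]
grip_width: 1.001
grasp_force: 0.0
```

```bash
python3 - <<'E'
from h import *
s=arm.sense(); print(s["tool_pos"],s["contact_force"],s["clock"])
b=arm.camera("wrist"); t=arm.camera("side"); im=np.zeros((480,800,3),np.uint8)
im[:,:]=0; im[:300,:480]=cv2.resize(b["image"],(480,300)); im[:480,480:800]=cv2.resize(t["image"][140:245,275:385],None,fx=3,fy=4.58)[:480,:320] if 0 else cv2.resize(t["image"][120:260,290:383],(320,480))
cv2.imwrite("pics/s5.png",im[:,:,::-1])
E
```

```text
[ 447.23203887 -227.17136397  278.44938509] [ 0.18692501  0.72188774 -0.33627994] 11.0
```

View pics/s5.png

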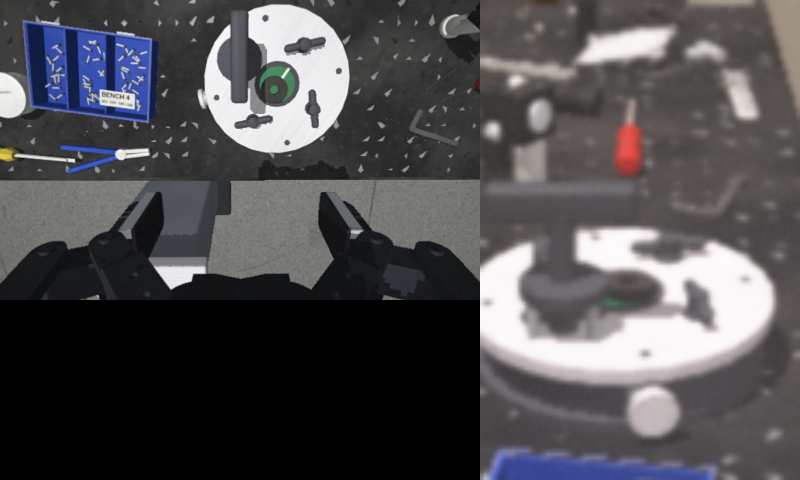

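The wrist view shows the spanner standing at (240,60) of the crop over the opposite nut. The first nut at (313,108) is turned about 45°. The side view shows the spanner upright, so I'm handing in.

```bash
python3 -c "
from cell import arm
print(arm.sign_off())"
```

```text
the job is handed in; nothing more can be done
None
```

The job is handed in, with no verdict returned: the first nut is turned about 45° (seen in the images), the opposite nut about 36–57° by the spanner's rotation and play (hidden under the disc, so not seen), and the spanner stands released and upright over it.

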